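# Lay the standing mill box on its back and take off its slide lid

### The job

The wooden pepper-mill box stands on end beside the board, under the desk lamp. Push its top over so that it falls onto its back on the board with its lid upwards, slide the lid along by its finger strip until it juts out past the end of the box, then pinch the jutting lid, draw it right out and lay it down gently, flat on the bare worktop with the strip upwards. Leave the lamp, the kitchen timer, the spice jar and the small bowl alone.

Things in the scene. Friction and masses are not known exactly. Their poses are not given: they have to be found in the camera images.
- board: Wooden board, 200 x 240 x 20 mm, fixed flat on the worktop. Origin: centre of its underside; z up, y along its 240 mm length. The box stands on the worktop against the middle part of its +y end (gap 2 to 8 mm), so this end stops the foot of the box when its top is pushed towards the board.
- mill_box: Light wooden box, loose, 0.7 kg with the mill wedged inside, 215 mm long, 90 wide, 92 deep: too big to grip. It stands on its closed end. Origin: centre of that end; z along its length to the open end, x out of the lid side. Outside faces: back (towards the board) x = -46 mm, the two lips along the lid x = +46 mm, 60 mm apart, sides y = +-45 mm.
- box_mid (a point): Middle of the box, half-way along its length (107.5 mm from the closed end); axes as the box's. With its foot against the board the box balances at a lean of about 28 degrees, then falls by itself. Lying on its back on the board, its x axis points up, its z axis away from where it stood, and its lips are 112 mm above the worktop.
- lid_mid (a point): Centre of the lid: plywood, 206 mm long, 64 wide, 6 thick, 70 g, loose in two grooves (play 3 mm in thickness, 4 in width). x out of its outer face, z along its length to the leading end, y across. Shut, it runs from 8 mm to 214 mm of the box's length, outer face 6 to 9 mm below the lips. It slides out only towards z, over the open end, with little friction.
- strip_mid (a point): Middle of the finger strip's foot, on the lid's outer face 73 mm from lid_mid towards z (30 mm from the leading end). The strip is 46 mm long across the lid, 8 mm wide and 7 mm high. Axes as the lid's.
- lamp: LED desk lamp, fixed. Its flat round head, 110 mm wide and 26 thick, hangs above the standing box, underside 385 mm above the worktop. Origin: on the worktop, plumb below the head's centre; a thin arm runs from the head along the lamp's x to a 460 mm post 400 mm away. A gripper pointing straight down cannot get behind the box's top; one leaning back from the board by 35 to 50 degrees can.
- timer: Round red kitchen timer, 64 mm wide, 49 high, loose, standing beyond the board. Origin: centre of its underside.
- spice: Small glass spice jar with a dark cap, 41 mm wide, 104 high, loose, standing beyond the board. Origin: centre of its underside.
- small_bowl: Small white bowl, 86 mm wide, 51 high, loose, standing beyond the board. Origin: centre of its underside.

How it is judged:
On the way, in this order (a step that is already met when the one before it is completed fails the run):
1. the box lies on its back on the board, lid side up (angle between mill_box's own x axis and vertical below 0.12 rad and height (world z) of box_mid between 0.055 and 0.08 m and linear speed of mill_box below 0.05 m/s), for 0.3 s.
2. the lid, still in its grooves, juts out at least 45 mm past the end of the box (z of lid_mid in the frame of mill_box between 0.157 and 0.29 m and angle between the x axis of lid_mid and the x axis of mill_box, either way round below 0.12 rad and angle between mill_box's own x axis and vertical below 0.12 rad), for 0.1 s.
3. the lid is right out of the box and held clear of everything by the fingers (distance between lid_mid and box_mid above 0.2 m and height (world z) of lid_mid above 0.04 m and contact force between the fingers and box_lid above 1 N and contact force between box_lid and mill_box below 0.1 N), for 0.2 s.
At the end, for the whole second after the job is handed in: The box lies on its back on the board, lid side up (within 7 degrees), at rest; the lid lies flat on the worktop itself, strip upwards (within 4 degrees, its middle less than 9 mm up), released (angle between mill_box's own x axis and vertical below 0.12 rad and height (world z) of box_mid between 0.055 and 0.08 m and linear speed of mill_box below 0.02 m/s and angle between lid_mid's own x axis and vertical below 0.07 rad and height (world z) of lid_mid below 0.009 m); the robot touches nothing.
It fails at once if the lamp is struck or leaned on (more than 2 N) (contact force between any of the arm, the fingers, mill_box and lamp above 2 N).
It fails at once if the timer, spice jar or bowl is moved by more than 20 mm or knocked over (distance of any of timer, spice, small_bowl from where it was at the start of the episode above 0.02 m or angle between spice's own z axis and vertical above 0.5 rad).
It fails at once if the lid is dropped: out of the box and out of the fingers it falls faster than 0.7 m/s (a drop of some 25 mm) (distance between lid_mid and box_mid above 0.15 m and contact force between the fingers and box_lid below 0.05 N and linear speed of box_lid above 0.7 m/s).
It also fails if it takes over 72 s, if anything falls off the work surface, if the arm or the gripper's body presses on something with over 40 N, if the wrist force passes 120 N, or if a joint passes its speed limit or range.

### The arm

A 6-joint arm with a two-finger parallel gripper is mounted at the origin on a cart in front of the work surface, level with it; the furniture and walls round the work are solid. World frame = base frame: x ahead of the robot, y to its left, z up, the work surface at z = 0. Lengths are in m, angles in rad, forces in N, time in s.
With the tool pointing down it reaches from about 0.35 to 0.975 m from the base axis. Payload 4.9 kg.
Tool frame: the origin (TCP) lies between the finger pads; the fingertips stand 19 mm ahead of it and the grasp point (between the pads) is the TCP (ctrl.tip_reach is the distance from the TCP to the fingertips, in m); z points along the fingers, x is the direction in which the jaws open and shut, and the axes are right-handed (so a half turn about z gives the same grasp; the last joint's range is limited). The gripper opens to 85 mm and grips with 20 to 120 N. Pads are 22 mm wide; open, the fingers measure 114 mm over their backs; the gripper's body (76 mm by 85 mm) begins 54 mm behind the grasp point. The pads swing forward as they close: fully open they stand 13 mm farther back than shut.
Start: joints at [-1.451, 0.053, 1.613, -0, 1.476, -0.119], TCP at [0.148, -0.607, 0.25] pointing down, gripper open.
Joint ranges: [-3.01, 3.01], [-1.01, 2.22], [0.06, 2.58], [-1.02, 4.17], [0.09, 2.62], [-3.14, 3.14]. Speed limits (rad/s): [2.57, 2.57, 3.14, 3.14, 3.14, 3.14].

### API

Orientations are given as a unit quaternion [x, y, z, w].
In Python, from bench import monitor, viewer, job, ctrl gives the robot as it stands. The module is installed in compiled form; this text tells all that it offers.
- The arm moves only by the tool servo_tool, never from a script. Its argument "moves" is a list of rows, each an object of numbers: "x", "y", "z": the shift along the world's x, y, z scaled (see below); "ax", "ay", "az": the turn, a rotation vector about the world's x, y, z scaled (see below); "claw": the gripper's target within -1 to 1 (fully open at 1, half-way at 0, shut at -1). In form: [{"x": .., "y": .., "z": .., "ax": .., "ay": .., "az": .., "claw": ..}, ...]. A call has 1 to 8 rows; each row is the pose to reach, as a shift and turn from the pose commanded when the call began; what a row does not reach only later rows make up. The controller multiplies each number of a shift by 0.4 m and each number of a turn by 1.5 rad. A row lasts 1/8 s, in which the tool goes at most 62.5 mm and 10.7 degrees, less where a joint would pass 70% of its speed; a pose out of reach is approached as far as the arm can. A call with a number of a shift or a turn outside -1 to 1 is refused whole. A call with a gripper value outside its range is refused whole. The fingers move at their own pace and stop on an object; the grip force is fixed at half the most. Time passes only in rows, so rows that repeat a pose let the fingers close. It gives the time, the measured TCP pose, the force and the opening at its end, in the units of the state.
- monitor.get_obs(): the state, without advancing time (a new reading comes with each control period).
- viewer.capture(name): name is "side" or "top" or "wrist"; returns the picture (384x512x3 uint8, red, green, blue); there is no depth.
- viewer.camera_model(name): a dict with "fx", "fy", "cx", "cy" (pixels), "world_from_camera" (4x4, takes a point from camera to world coordinates); the wrist camera has in their place "tool_from_camera" (4x4, takes a point from camera to tool coordinates, whose origin is the TCP and whose axes are the tool frame's). Camera axes: x right, y down, z forward; pixel columns grow to the right and rows downward; lengths in m; the calibration is good to about 2 mm. A picture is of the moment at which its call begins: read the wrist's pose just before it. camera_model takes no time and is no camera call.
- job.sign_off(): hands the job in, once; it reports no verdict.
The state is a dict: "time_s": time; "qpos": joint angles; "joint_vel": joint speeds; "joint_efforts": joint torques, N m; "eef_pos": TCP position; "tcp_rot": TCP orientation; "force": force on the tool from outside, world axes, zero at the start; "wrist_torque": the same for the moment, N m; "width": finger opening in m.
Only numpy, scipy, OpenCV 4.12 (cv2) and the standard library are available. Lean on these libraries where they do the work, as an engineer would, in place of code of your own. Each camera call takes 0.05 s, during which the arm holds its last target. There are 200 camera calls.

## Working session

There is one attempt and no reset: what is moved stays moved. The work goes in short steps, Python scripts to look and compute and a tool call to move; the robot and the scene stay as the last step left them, time stands still between calls to the robot, and variables do not carry over. Pictures are saved under pics/ and viewed, about 8 in all and at most 12, crops included, and the job is handed in when it is done.

Besides the shell and the picture viewer there is one more tool, called in YAML: its name, and indented under it one key for each argument. servo_tool: Moves the arm, as the interface text tells. Its arguments: {"type":"object","properties":{"moves":{"type":"array","items":{"type":"object","properties":{"x":{"type":"number"},"y":{"type":"number"},"z":{"type":"number"},"ax":{"type":"number"},"ay":{"type":"number"},"az":{"type":"number"},"claw":{"type":"number"}}}}},"required":["moves"]}

```bash
mkdir -p pics
cat > h.py <<'E'
from bench import monitor, viewer, job, ctrl
import numpy as np, cv2
from scipy.spatial.transform import Rotation as R
np.set_printoptions(precision=4,suppress=True)
def cam(n):
    m=viewer.camera_model(n); K=np.array([[m['fx'],0,m['cx']],[0,m['fy'],m['cy']],[0,0,1]])
    if 'world_from_camera' in m: return K,np.array(m['world_from_camera'])
    o=monitor.get_obs(); T=np.eye(4); T[:3,:3]=R.from_quat(o['tcp_rot']).as_matrix(); T[:3,3]=o['eef_pos']
    return K,T@np.array(m['tool_from_camera'])
def ray(n,u,v,KT=None):
    K,T=KT or cam(n); d=T[:3,:3]@np.linalg.solve(K,[u,v,1]); return T[:3,3],d
def at_z(n,u,v,z,KT=None):
    o,d=ray(n,u,v,KT); return o+d*(z-o[2])/d[2]
def proj(n,P,KT=None):
    K,T=KT or cam(n); p=np.linalg.inv(T)@np.append(P,1); q=K@p[:3]; return q[:2]/q[2]
def shot(n,f):
    im=cv2.cvtColor(viewer.capture(n),cv2.COLOR_RGB2BGR); cv2.imwrite('pics/'+f,im); return im
E
python3 - <<'E'
from h import *
a=shot('side','s0.png');b=shot('top','t0.png')
cv2.imwrite('pics/st0.png',np.vstack([cv2.resize(a,None,fx=1.0,fy=.78),cv2.resize(b,None,fx=1,fy=.78)])) 
for n in('side','top'):print(n,*cam(n))
print(monitor.get_obs())
E
```

```text
side [[371.9002   0.     259.3801]
 [  0.     371.9002 197.7027]
 [  0.       0.       1.    ]] [[ 0.9472  0.2849 -0.1473  0.7076]
 [ 0.3205 -0.8226  0.4696 -0.2746]
 [ 0.0126 -0.492  -0.8705  0.8695]
 [ 0.      0.      0.      1.    ]]
top [[372.1095   0.     254.1874]
 [  0.     372.1095 193.2054]
 [  0.       0.       1.    ]] [[-0.4142 -0.8862  0.2078  0.3817]
 [-0.9102  0.4046 -0.0886  0.1675]
 [-0.0056 -0.2259 -0.9741  0.962 ]
 [ 0.      0.      0.      1.    ]]
{'time_s': 0.1, 'qpos': array([-1.451 ,  0.0533,  1.6141,  0.    ,  1.476 , -0.119 ]), 'joint_vel': array([-0.0003,  0.0001, -0.0022, -0.0001,  0.0004, -0.0011]), 'joint_efforts': array([  0.0007, -39.4906, -37.1365,  -0.    ,   0.0039,  -0.    ]), 'eef_pos': array([ 0.1478, -0.6067,  0.2492]), 'tcp_rot': array([ 0.7863, -0.6179, -0.0006, -0.0007]), 'force': array([-0.1861,  0.3455, -0.2083]), 'wrist_torque': array([-0.0551,  0.0364, -0.0003]), 'width': 0.08527195544116725}
```

View pics/s0.png

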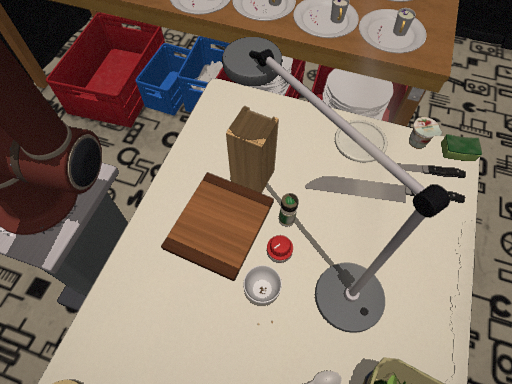

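View pics/t0.png

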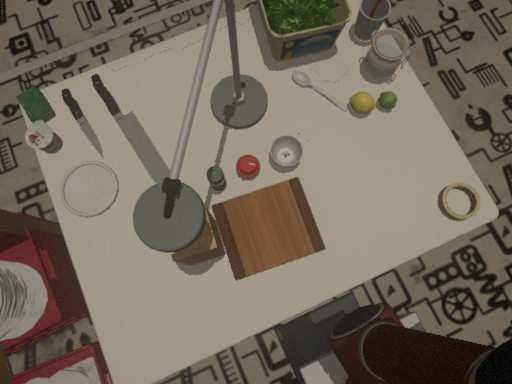

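Run:
```python
import cv2,numpy as np
b=cv2.imread('pics/t0.png')[130:290,125:345];a=cv2.imread('pics/s0.png')[90:310,155:315]
b=cv2.resize(b,None,fx=2.2,fy=2.2,interpolation=3);a=cv2.resize(a,None,fx=2,fy=2,interpolation=3)
h=max(a.shape[0],b.shape[0]);pad=lambda i:np.vstack([i,np.zeros((h-i.shape[0],i.shape[1],3),np.uint8)])
cv2.imwrite('pics/c0.png',np.hstack([pad(a),pad(b)]))
```

```text
(no output)
```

View pics/c0.png

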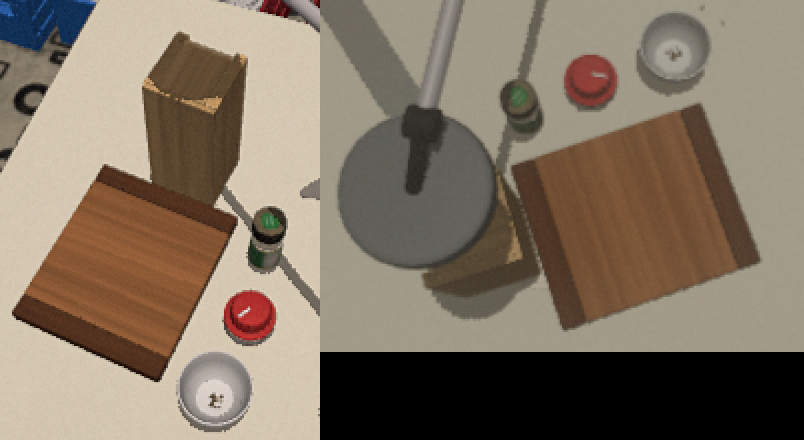

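Run:
```python
from h import *
S=lambda u,v:(155+u/2,90+v/2); T=lambda u,v:(125+(u-320)/2.2,130+v/2.2)
print('board top'); 
for p in [(514,164),(700,103),(760,260),(565,328)]: print(at_z('top',*T(*p),.02))
print('board side')
for p in [(103,166),(237,218),(161,372),(13,312)]: print(at_z('side',*S(*p),.02))
print('box top z.215 side')
for p in [(182,33),(246,57),(221,110),(143,84)]: print(at_z('side',*S(*p),.215))
for n,p in dict(spicecap=(270,218),timer=(250,310),bowl=(215,378)).items(): print(n,at_z('side',*S(*p),{'spicecap':.1,'timer':.04,'bowl':.05}[n]))
for n,p in dict(spicecap=(520,95),timer=(591,77),bowl=(674,45)).items(): print(n,at_z('top',*T(*p),{'spicecap':.1,'timer':.04,'bowl':.05}[n]))
print('lamp centre',at_z('top',*T(417,190),.411))
print('box top corner topview',at_z('top',*T(520,262),.215))
```

```text
board top
[0.5993 0.1906 0.02  ]
[ 0.5754 -0.0403  0.02  ]
[ 0.3799 -0.0212  0.02  ]
[0.4029 0.212  0.02  ]
board side
[0.4032 0.2097 0.02  ]
[0.6001 0.1921 0.02  ]
[ 0.5785 -0.0343  0.02  ]
[ 0.3818 -0.0224  0.02  ]
box top z.215 side
[0.4884 0.301  0.215 ]
[0.5703 0.2907 0.215 ]
[0.5669 0.2089 0.215 ]
[0.4729 0.2147 0.215 ]
spicecap [0.6473 0.161  0.1   ]
timer [0.6555 0.0659 0.04  ]
bowl [ 0.643  -0.0295  0.05  ]
spicecap [0.649  0.1525 0.1   ]
timer [0.6531 0.0668 0.04  ]
bowl [ 0.6454 -0.0369  0.05  ]
lamp centre [0.5198 0.2483 0.411 ]
box top corner topview [0.4687 0.2163 0.215 ]
```

servo_tool:
  moves:
    - {"x": 0.53,"y": 0.89,"z": 0.2,"az": 0.823,"claw": 0.6}
    - {"x": 0.53,"y": 0.89,"z": 0.2,"az": 0.823,"claw": 0.6}
    - {"x": 0.53,"y": 0.89,"z": 0.2,"az": 0.823,"claw": 0.6}
    - {"x": 0.53,"y": 0.89,"z": 0.2,"az": 0.823,"claw": 0.6}
    - {"x": 0.53,"y": 0.89,"z": 0.2,"az": 0.823,"claw": 0.6}
    - {"x": 0.53,"y": 0.89,"z": 0.2,"az": 0.823,"claw": 0.6}
    - {"x": 0.53,"y": 0.89,"z": 0.2,"az": 0.823,"claw": 0.6}
    - {"x": 0.53,"y": 0.89,"z": 0.2,"az": 0.823,"claw": 0.6}

```text
invalid input
```

servo_tool:
  moves:
    - {"x": 0.53,"y": 0.89,"z": 0.2,"ax": 0,"ay": 0,"az": 0.82,"claw": 0.6}
    - {"x": 0.53,"y": 0.89,"z": 0.2,"ax": 0,"ay": 0,"az": 0.82,"claw": 0.6}
    - {"x": 0.53,"y": 0.89,"z": 0.2,"ax": 0,"ay": 0,"az": 0.82,"claw": 0.6}
    - {"x": 0.53,"y": 0.89,"z": 0.2,"ax": 0,"ay": 0,"az": 0.82,"claw": 0.6}
    - {"x": 0.53,"y": 0.89,"z": 0.2,"ax": 0,"ay": 0,"az": 0.82,"claw": 0.6}
    - {"x": 0.53,"y": 0.89,"z": 0.2,"ax": 0,"ay": 0,"az": 0.82,"claw": 0.6}
    - {"x": 0.53,"y": 0.89,"z": 0.2,"ax": 0,"ay": 0,"az": 0.82,"claw": 0.6}
    - {"x": 0.53,"y": 0.89,"z": 0.2,"ax": 0,"ay": 0,"az": 0.82,"claw": 0.6}

```text
time_s: 1.1
eef_pos: [0.361, -0.2492, 0.3311]
tcp_rot: [0.999, -0.048, 0.001, 0.0]
force: [0.0, 1.0, 0.0]
width: 0.0685
```

servo_tool:
  moves:
    - {"x": 0.05,"y": 0.75,"z": 0,"ax": 0,"ay": 0,"az": 0,"claw": 0.6}
    - {"x": 0.05,"y": 0.75,"z": 0,"ax": 0,"ay": 0,"az": 0,"claw": 0.6}
    - {"x": 0.05,"y": 0.75,"z": 0,"ax": 0,"ay": 0,"az": 0,"claw": 0.6}
    - {"x": 0.05,"y": 0.75,"z": 0,"ax": 0,"ay": 0,"az": 0,"claw": 0.6}
    - {"x": 0.05,"y": 0.75,"z": 0,"ax": 0,"ay": 0,"az": 0,"claw": 0.6}
    - {"x": -0.03,"y": 1,"z": 0,"ax": 0,"ay": 0,"az": 0,"claw": 0.6}
    - {"x": -0.03,"y": 1,"z": 0,"ax": 0,"ay": 0,"az": 0,"claw": 0.6}
    - {"x": -0.03,"y": 1,"z": 0,"ax": 0,"ay": 0,"az": 0,"claw": 0.6}

```text
time_s: 2.1
eef_pos: [0.3472, 0.1498, 0.3296]
tcp_rot: [0.999, -0.049, -0.001, 0.0]
force: [-0.2, -0.5, -0.8]
width: 0.0685
```

servo_tool:
  moves:
    - {"x": -0.15,"y": 0.3,"z": 0,"ax": 0,"ay": 0,"az": 0,"claw": 0.6}
    - {"x": -0.15,"y": 0.3,"z": 0,"ax": 0,"ay": 0,"az": 0,"claw": 0.6}
    - {"x": -0.15,"y": 0.3,"z": 0,"ax": 0,"ay": 0,"az": 0,"claw": 0.6}
    - {"x": -0.25,"y": 0.7,"z": 0,"ax": -0.1,"ay": 0.01,"az": 0,"claw": 0.6}
    - {"x": -0.25,"y": 0.7,"z": 0,"ax": -0.2,"ay": 0.02,"az": 0,"claw": 0.6}
    - {"x": -0.25,"y": 0.7,"z": 0,"ax": -0.25,"ay": 0.025,"az": 0,"claw": 0.6}
    - {"x": 0.05,"y": 0.8,"z": 0,"ax": -0.35,"ay": 0.034,"az": 0,"claw": 0.6}
    - {"x": 0.05,"y": 0.8,"z": 0,"ax": -0.45,"ay": 0.043,"az": 0,"claw": 0.6}

```text
time_s: 3.1
eef_pos: [0.37, 0.4677, 0.3305]
tcp_rot: [0.941, -0.049, -0.015, 0.334]
force: [0.4, -0.3, 0.4]
width: 0.0681
```

servo_tool:
  moves:
    - {"x": 0.2,"y": 0,"z": -0.2,"ax": -0.1,"ay": 0.01,"az": 0,"claw": 0.6}
    - {"x": 0.4,"y": 0,"z": -0.33,"ax": -0.132,"ay": 0.013,"az": 0,"claw": 0.6}
    - {"x": 0.4,"y": 0,"z": -0.33,"ax": -0.132,"ay": 0.013,"az": 0,"claw": 0.6}
    - {"x": 0.4,"y": -0.1,"z": -0.33,"ax": -0.132,"ay": 0.013,"az": 0,"claw": 0.6}
    - {"x": 0.41,"y": -0.17,"z": -0.33,"ax": -0.132,"ay": 0.013,"az": 0,"claw": 0.6}
    - {"x": 0.41,"y": -0.17,"z": -0.33,"ax": -0.132,"ay": 0.013,"az": 0,"claw": 0.6}

```text
time_s: 3.85
eef_pos: [0.533, 0.3957, 0.1971]
tcp_rot: [0.904, -0.049, -0.021, 0.425]
force: [-0.4, 0.7, 1.2]
width: 0.0682
```

Run:
```python
from h import *
o=monitor.get_obs(); r=R.from_quat(o['tcp_rot']).as_matrix(); print(o['eef_pos'],r,o['qpos'])
a=shot('side','s1.png')[20:290,120:400];cv2.imwrite('pics/s1c.png',cv2.resize(a,None,fx=2,fy=2,interpolation=3))
e=np.array([.0948,.9955,0]);tip=o['eef_pos']+.019*r[:,2]
print('tip',tip, (tip-[.5245,.2545,0])@e, (tip-[.5245,.2545,0])@[.9955,-.0948,0])
```

```text
[0.533  0.3957 0.1971] [[ 0.9944 -0.0697 -0.0799]
 [-0.106  -0.6338 -0.7662]
 [ 0.0027  0.7703 -0.6376]] [ 0.73    0.5881  1.2081 -0.6047  1.9972  0.7714]
tip [0.5315 0.3811 0.185 ] 0.12668995097841895 -0.00504895864661606
```

View pics/s1c.png

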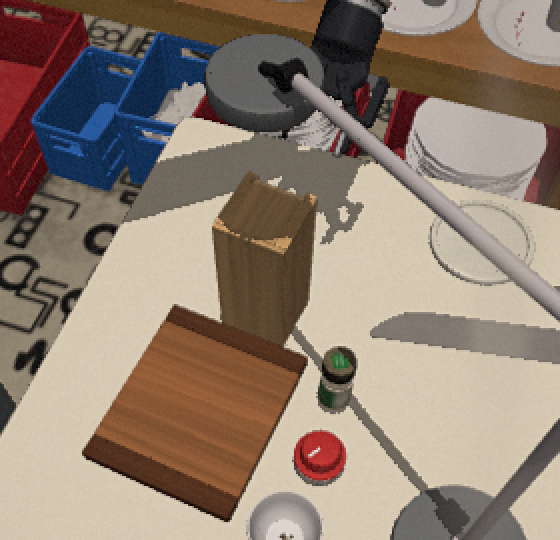

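Run:
```python
from h import *
o=monitor.get_obs(); r=R.from_quat(o['tcp_rot']).as_matrix(); 
for s in(-.045,0,.045):
  for d in (.019,-.05):
    print(s,d,(proj('side',o['eef_pos']+d*r[:,2]+s*r[:,0])-[120,20])*2)
```

```text
-0.045 0.019 [273.8695 140.5951]
-0.045 -0.05 [291.9559  86.0985]
0 0.019 [306.523  151.7528]
0 -0.05 [325.2976  96.8996]
0.045 0.019 [339.8096 163.1269]
0.045 -0.05 [359.296  107.9135]
```

Run:
```python
from h import *
print(viewer.camera_model('wrist'))
```

```text
{'fx': 326.8569265884322, 'fy': 326.8569265884322, 'cx': 256.9361558698084, 'cy': 189.56809991839904, 'tool_from_camera': array([[ 1.    , -0.0005,  0.0014,  0.0012],
       [-0.    ,  0.9502,  0.3115, -0.0783],
       [-0.0014, -0.3115,  0.9502, -0.1229],
       [ 0.    ,  0.    ,  0.    ,  1.    ]])}
```

servo_tool:
  moves:
    - {"x": 0,"y": -0.07,"z": 0,"ax": 0,"ay": 0,"az": 0,"claw": 0.6}
    - {"x": 0,"y": -0.13,"z": 0,"ax": 0,"ay": 0,"az": 0,"claw": 0.6}
    - {"x": 0,"y": -0.13,"z": 0,"ax": 0,"ay": 0,"az": 0,"claw": 0.6}

```text
time_s: 4.28
eef_pos: [0.531, 0.3472, 0.1987]
tcp_rot: [0.904, -0.047, -0.019, 0.424]
force: [0.6, -0.2, 0.4]
width: 0.0682
```

servo_tool:
  moves:
    - {"x": -0.002,"y": -0.04,"z": 0,"ax": 0,"ay": 0,"az": 0,"claw": 0.6}
    - {"x": -0.004,"y": -0.08,"z": 0,"ax": 0,"ay": 0,"az": 0,"claw": 0.6}
    - {"x": -0.008,"y": -0.12,"z": 0,"ax": 0,"ay": 0,"az": 0,"claw": 0.6}
    - {"x": -0.012,"y": -0.16,"z": 0,"ax": 0,"ay": 0,"az": 0,"claw": 0.6}
    - {"x": -0.016,"y": -0.2,"z": 0,"ax": 0,"ay": 0,"az": 0,"claw": 0.6}
    - {"x": -0.018,"y": -0.23,"z": 0,"ax": 0,"ay": 0,"az": 0,"claw": 0.6}

```text
time_s: 5.03
eef_pos: [0.5231, 0.2551, 0.1984]
tcp_rot: [0.904, -0.046, -0.019, 0.424]
force: [-0.4, 2.0, 1.6]
width: 0.0684
```

Run:
```python
from h import *
o=monitor.get_obs();print(o['eef_pos'],o['force'])
a=shot('side','s2.png')[20:290,120:400];cv2.imwrite('pics/s2c.png',cv2.resize(a,None,fx=2,fy=2,interpolation=3))
```

```text
[0.5231 0.2551 0.1984] [-0.3525  1.9933  1.6416]
```

View pics/s2c.png

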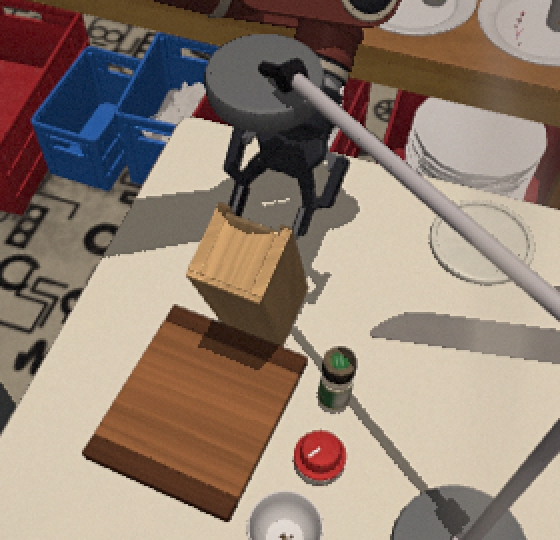

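servo_tool:
  moves:
    - {"x": -0.004,"y": -0.04,"z": 0,"ax": 0,"ay": 0,"az": 0,"claw": 0.6}
    - {"x": -0.008,"y": -0.08,"z": 0,"ax": 0,"ay": 0,"az": 0,"claw": 0.6}
    - {"x": -0.011,"y": -0.115,"z": -0.005,"ax": 0,"ay": 0,"az": 0,"claw": 0.6}
    - {"x": -0.011,"y": -0.115,"z": -0.005,"ax": 0,"ay": 0,"az": 0,"claw": 0.6}

```text
time_s: 5.58
eef_pos: [0.5184, 0.209, 0.1958]
tcp_rot: [0.904, -0.046, -0.02, 0.424]
force: [0.6, 0.2, -1.0]
width: 0.0687
```

servo_tool:
  moves:
    - {"x": 0.0,"y": 0.0,"z": 0,"ax": 0,"ay": 0,"az": 0,"claw": 0.6}
    - {"x": 0,"y": 0,"z": 0,"ax": 0,"ay": 0,"az": 0,"claw": 0.6}

```text
time_s: 5.82
eef_pos: [0.5189, 0.2107, 0.1964]
tcp_rot: [0.904, -0.046, -0.019, 0.424]
force: [-0.5, 0.5, 0.9]
width: 0.0684
```

Run:
```python
from h import *
o=monitor.get_obs();print(o['eef_pos'],o['force'])
a=shot('side','s3.png')[20:290,120:400];cv2.imwrite('pics/s3c.png',cv2.resize(a,None,fx=2,fy=2,interpolation=3))
```

```text
[0.5189 0.2107 0.1964] [-0.5018  0.4827  0.8638]
```

View pics/s3c.png

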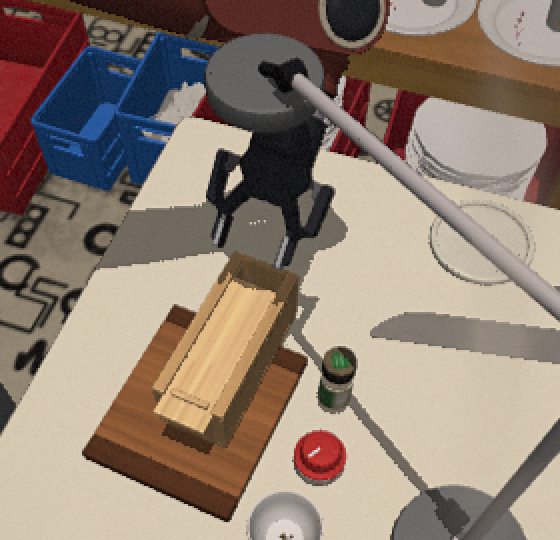

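Run:
```python
from h import *
a=cv2.imread('pics/s3.png')[135:250,185:280];cv2.imwrite('pics/c3.png',cv2.resize(a,None,fx=5,fy=5,interpolation=3))
```

```text
(no output)
```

View pics/c3.png

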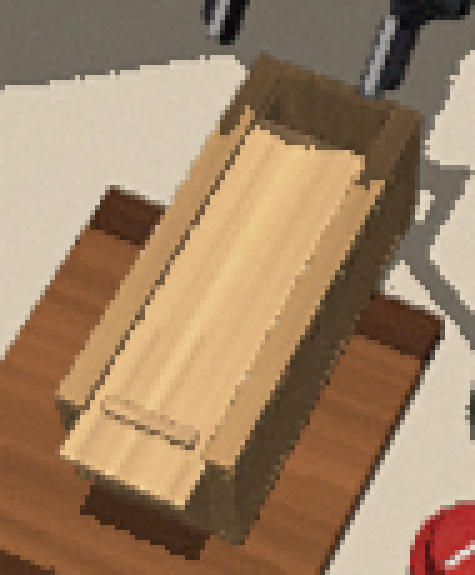

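Run:
```python
from h import *
S=lambda u,v:(185+u/5,135+v/5)
e=np.array([.0948,.9955,0]);f=np.array([.9955,-.0948,0])
for n,p,z in [('lipL',(60,388),.112),('lipR',(240,466),.112),('farL',(262,55),.112),('farR',(420,110),.112),('frontL',(62,450),.105),('frontR',(188,500),.105),('strip',(150,421),.110),('stripL',(103,405),.110),('stripR',(196,440),.110),('lidback L',(262,125),.105),('lidbackR',(362,155),.105)]:
  P=at_z('side',*S(*p),z);print(n,P,P@f,P@e)
```

```text
lipL [0.4574 0.0504 0.112 ] 0.450542105100968 0.09355833657802778
lipR [0.5488 0.0406 0.112 ] 0.5424987961832696 0.09245401976522902
farL [0.4784 0.2585 0.112 ] 0.4517724761416534 0.3027049552698521
farR [0.5647 0.2524 0.112 ] 0.5382524809454141 0.30480001785955596
frontL [0.4685 0.0247 0.105 ] 0.46402133095089976 0.06902481440238055
frontR [0.5313 0.0204 0.105 ] 0.526994745119531 0.07064539490898872
strip [0.5019 0.0491 0.11  ] 0.4950020265953048 0.09647505680020897
stripL [0.4787 0.0497 0.11  ] 0.47179777246849985 0.09481533568166134
stripR [0.5251 0.047  0.11  ] 0.5182710992347168 0.09659454733132125
lidback L [0.4915 0.2225 0.105 ] 0.4682109719064694 0.26807478739505686
lidbackR [0.5446 0.2218 0.105 ] 0.521169237642478 0.272416909232083
```

servo_tool:
  moves:
    - {"x": 0.015,"y": 0.15,"z": 0,"ax": 0,"ay": 0,"az": 0,"claw": 0}
    - {"x": 0.03,"y": 0.3,"z": 0,"ax": 0,"ay": 0,"az": 0,"claw": 0}
    - {"x": 0.045,"y": 0.45,"z": 0,"ax": 0,"ay": 0,"az": 0,"claw": -1}
    - {"x": 0.05,"y": 0.6,"z": 0,"ax": 0,"ay": 0,"az": 0,"claw": -1}
    - {"x": -0.07,"y": 0.65,"z": 0.1,"ax": 0.03,"ay": -0.003,"az": 0,"claw": -1}
    - {"x": -0.2,"y": 0.65,"z": 0.2,"ax": 0.1,"ay": -0.01,"az": 0,"claw": -1}
    - {"x": -0.37,"y": 0.65,"z": 0.33,"ax": 0.13,"ay": -0.013,"az": 0,"claw": -1}
    - {"x": -0.37,"y": 0.65,"z": 0.33,"ax": 0.13,"ay": -0.013,"az": 0,"claw": -1}

```text
time_s: 6.88
eef_pos: [0.3692, 0.4711, 0.3324]
tcp_rot: [0.942, -0.048, -0.013, 0.331]
force: [0.5, -0.3, 0.3]
width: -0.0
```

servo_tool:
  moves:
    - {"x": -0.15,"y": -0.05,"z": 0,"ax": 0.1,"ay": -0.01,"az": 0,"claw": -1}
    - {"x": -0.3,"y": -0.1,"z": 0,"ax": 0.2,"ay": -0.02,"az": 0,"claw": -1}
    - {"x": -0.3,"y": -0.15,"z": 0,"ax": 0.32,"ay": -0.031,"az": 0,"claw": -1}
    - {"x": -0.3,"y": -0.25,"z": 0,"ax": 0.44,"ay": -0.043,"az": 0,"claw": -1}
    - {"x": -0.25,"y": -0.4,"z": 0,"ax": 0.45,"ay": -0.043,"az": 0,"claw": -1}
    - {"x": -0.2,"y": -0.5,"z": 0,"ax": 0.45,"ay": -0.043,"az": 0,"claw": -1}
    - {"x": -0.05,"y": -0.8,"z": 0,"ax": 0.45,"ay": -0.043,"az": 0,"claw": -1}
    - {"x": -0.05,"y": -0.8,"z": 0,"ax": 0.45,"ay": -0.043,"az": 0,"claw": -1}

```text
time_s: 7.88
eef_pos: [0.3472, 0.1566, 0.3276]
tcp_rot: [0.999, -0.051, -0.0, 0.002]
force: [0.7, -0.9, -0.3]
width: -0.0
```

servo_tool:
  moves:
    - {"x": 0.06,"y": -0.15,"z": -0.05,"ax": 0,"ay": 0,"az": 0,"claw": -1}
    - {"x": 0.1,"y": -0.24,"z": -0.15,"ax": 0,"ay": 0,"az": 0,"claw": -1}
    - {"x": 0.2,"y": -0.24,"z": -0.25,"ax": 0,"ay": 0,"az": 0,"claw": -1}
    - {"x": 0.3,"y": -0.22,"z": -0.33,"ax": 0,"ay": 0,"az": 0,"claw": -1}
    - {"x": 0.395,"y": -0.19,"z": -0.4,"ax": 0,"ay": 0,"az": 0,"claw": -1}
    - {"x": 0.395,"y": -0.19,"z": -0.4,"ax": 0,"ay": 0,"az": 0,"claw": -1}

```text
time_s: 8.62
eef_pos: [0.5038, 0.0824, 0.1627]
tcp_rot: [0.999, -0.051, -0.005, 0.002]
force: [-0.8, 0.2, -0.4]
width: -0.0001
```

Run:
```python
from h import *
o=monitor.get_obs();print(o['eef_pos'],o['force'],R.from_quat(o['tcp_rot']).as_matrix(),ctrl.tip_reach)
shot('wrist','w1.png')
K=cam('wrist');e=np.array([.0948,.9955,0]);f=np.array([.9955,-.0948,0])
for n,P in dict(tip=o['eef_pos']+[0,0,-.019],strip=f*.495+e*.096+[0,0,.11],lipL=f*.45+e*.093+[0,0,.112],lipR=f*.541+e*.093+[0,0,.112]).items():print(n,proj('wrist',P,K))
```

```text
[0.5038 0.0824 0.1627] [-0.768   0.21   -0.4375] [[ 0.9948 -0.1017 -0.0108]
 [-0.1018 -0.9948 -0.0037]
 [-0.0104  0.0048 -0.9999]] 0.019
tip [254.2091 247.5607]
strip [257.5239 269.6053]
lipL [185.6799 275.6723]
lipR [331.2313 275.4052]
```

View pics/w1.png

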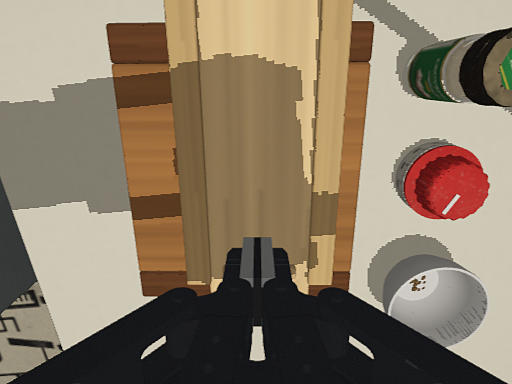

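Run:
```python
from h import *
K=cam('wrist');e=np.array([.0948,.9955,0]);f=np.array([.9955,-.0948,0])
for p in [(189,284),(332,285),(168,30),(350,30)]:
  P=at_z('wrist',*p,.112,K);print(P,P@f,P@e)
```

```text
[0.4579 0.0437 0.112 ] 0.4516500255078039 0.08691701583512186
[0.5477 0.0342 0.112 ] 0.5419477338628508 0.08600824730692247
[0.4717 0.1886 0.112 ] 0.45173727850806494 0.23247817554881905
[0.5606 0.1795 0.112 ] 0.541058713088735 0.23188120321154718
```

servo_tool:
  moves:
    - {"x": 0.005,"y": 0,"z": -0.05,"ax": 0,"ay": 0,"az": 0,"claw": -1}
    - {"x": 0.005,"y": 0,"z": -0.08,"ax": 0,"ay": 0,"az": 0,"claw": -1}
    - {"x": 0.005,"y": 0,"z": -0.085,"ax": 0,"ay": 0,"az": 0,"claw": -1}
    - {"x": 0.005,"y": 0,"z": -0.085,"ax": 0,"ay": 0,"az": 0,"claw": -1}

```text
time_s: 9.18
eef_pos: [0.5068, 0.0824, 0.1351]
tcp_rot: [0.999, -0.051, 0.001, 0.001]
force: [0.2, -0.6, 0.1]
width: 0.0004
```

servo_tool:
  moves:
    - {"x": 0,"y": 0,"z": -0.01,"ax": 0,"ay": 0,"az": 0,"claw": -1}
    - {"x": 0,"y": 0,"z": -0.02,"ax": 0,"ay": 0,"az": 0,"claw": -1}
    - {"x": 0,"y": 0,"z": -0.02,"ax": 0,"ay": 0,"az": 0,"claw": -1}

```text
time_s: 9.55
eef_pos: [0.5064, 0.0825, 0.1259]
tcp_rot: [0.999, -0.051, -0.0, 0.002]
force: [1.2, -1.6, -0.4]
width: -0.0
```

servo_tool:
  moves:
    - {"x": -0.002,"y": -0.025,"z": 0,"ax": 0,"ay": 0,"az": 0,"claw": -1}
    - {"x": -0.005,"y": -0.05,"z": 0,"ax": 0,"ay": 0,"az": 0,"claw": -1}
    - {"x": -0.007,"y": -0.075,"z": 0,"ax": 0,"ay": 0,"az": 0,"claw": -1}
    - {"x": -0.009,"y": -0.1,"z": 0,"ax": 0,"ay": 0,"az": 0,"claw": -1}
    - {"x": -0.012,"y": -0.12,"z": 0,"ax": 0,"ay": 0,"az": 0,"claw": -1}
    - {"x": -0.013,"y": -0.14,"z": 0,"ax": 0,"ay": 0,"az": 0,"claw": -1}
    - {"x": -0.015,"y": -0.155,"z": 0,"ax": 0,"ay": 0,"az": 0,"claw": -1}
    - {"x": -0.016,"y": -0.165,"z": 0,"ax": 0,"ay": 0,"az": 0,"claw": -1}

```text
time_s: 10.55
eef_pos: [0.5003, 0.0162, 0.1263]
tcp_rot: [0.999, -0.051, 0.0, 0.001]
force: [1.2, 0.1, 1.2]
width: 0.0
```

Run:
```python
from h import *
o=monitor.get_obs();print(o['eef_pos'],o['force'])
a=shot('side','s4.png')[135:265,175:285];cv2.imwrite('pics/s4c.png',cv2.resize(a,None,fx=4,fy=4,interpolation=3))
```

```text
[0.5003 0.0162 0.1263] [1.1565 0.0694 1.2446]
```

View pics/s4c.png

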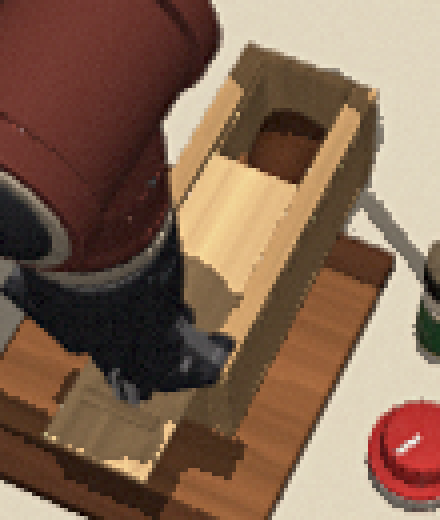

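Run:
```python
from h import *
S=lambda u,v:(175+u/4,135+v/4)
e=np.array([.0948,.9955,0]);f=np.array([.9955,-.0948,0])
for n,p,z in [('frontL',(45,432),.105),('frontR',(147,472),.105),('backL',(222,155),.105),('backR',(300,184),.105),('farL',(250,45),.112),('farR',(378,92),.112),('lipR',(222,420),.112)]:
  P=at_z('side',*S(*p),z);print(n,P,P@f,P@e)
```

```text
frontL [ 0.4627 -0.0235  0.105 ] 0.4628536076148641 0.02042737137469108
frontR [ 0.5246 -0.0269  0.105 ] 0.5248237904228918 0.022911827452038794
backL [0.4898 0.1785 0.105 ] 0.4707235603052054 0.22410488655744681
backR [0.5419 0.1744 0.105 ] 0.5229074366556902 0.2249800377008957
farL [0.4789 0.2579 0.112 ] 0.4523467667535085 0.3020990697819614
farR [0.5668 0.2499 0.112 ] 0.5405970656110817 0.3025199524893857
lipR [0.5537 0.0122 0.112 ] 0.5500414221236759 0.06462859932211276
```

servo_tool:
  moves:
    - {"x": -0.002,"y": -0.025,"z": 0,"ax": 0,"ay": 0,"az": 0,"claw": -1}
    - {"x": -0.004,"y": -0.045,"z": 0,"ax": 0,"ay": 0,"az": 0,"claw": -1}
    - {"x": -0.006,"y": -0.06,"z": 0,"ax": 0,"ay": 0,"az": 0,"claw": -1}
    - {"x": -0.006,"y": -0.067,"z": 0,"ax": 0,"ay": 0,"az": 0,"claw": -1}
    - {"x": -0.006,"y": -0.06,"z": 0,"ax": 0,"ay": 0,"az": 0,"claw": -1}
    - {"x": -0.006,"y": -0.05,"z": 0.1,"ax": 0,"ay": 0,"az": 0,"claw": 0}
    - {"x": -0.006,"y": 0.0,"z": 0.2,"ax": 0,"ay": 0,"az": 0,"claw": 1}
    - {"x": -0.006,"y": 0.0,"z": 0.2,"ax": 0,"ay": 0,"az": 0,"claw": 1}

```text
time_s: 11.6
eef_pos: [0.5002, 0.0173, 0.2108]
tcp_rot: [0.999, -0.05, 0.004, 0.002]
force: [-0.5, 0.5, -0.3]
width: 0.0543
```

Run:
```python
from h import *
o=monitor.get_obs();print(o['eef_pos'],o['force'],o['width'])
w=shot('wrist','w2.png');s=shot('side','s5.png')[130:270,165:285]
cv2.imwrite('pics/c5.png',np.hstack([w,cv2.resize(s,(329,384),interpolation=3)])[:,40:])
e=np.array([.0948,.9955,0]);f=np.array([.9955,-.0948,0])
p=o['eef_pos'];print(p@f,p@e)
```

```text
[0.5002 0.0173 0.2108] [-0.5111  0.5388 -0.3329] 0.054320968785739485
0.49632464155570244 0.06464849727325458
```

View pics/c5.png

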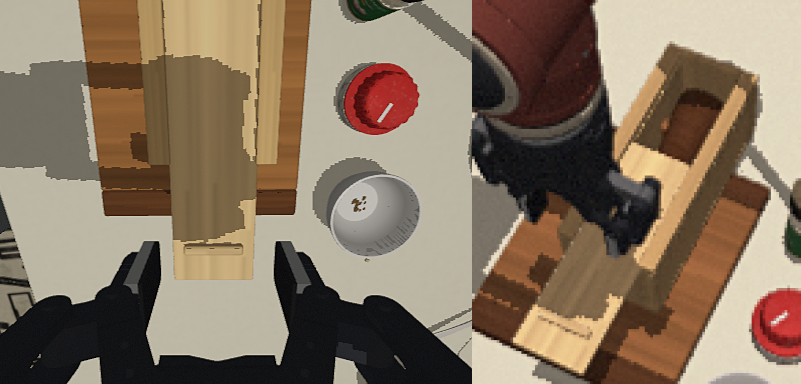

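Run:
```python
from h import *
K=cam('wrist');e=np.array([.0948,.9955,0]);f=np.array([.9955,-.0948,0])
print(monitor.get_obs()['eef_pos'],monitor.get_obs()['width'])
for n,p,z in [('fL',(215,279),.105),('fR',(294,279),.105),('strip',(253,248),.11),('lipL',(190,165),.112),('lipR',(319,163),.112)]:
  P=at_z('wrist',*p,z,K);print(n,P,P@f,P@e)
S=lambda u,v:(165+(u-472)*120/329,130+v*140/384)
for n,p,z in [('fL',(497,343),.105),('fR',(583,378),.105),('lipR',(640,268),.112),('bL',(630,140),.105),('bR',(690,165),.105)]:
  P=at_z('side',*S(*p),z);print(n,P,P@f,P@e)
```

```text
[0.498  0.0168 0.2065] 0.06873335644992652
fL [ 0.459  -0.0509  0.105 ] 0.4618054082156772 -0.007143195176850754
fR [ 0.5218 -0.0573  0.105 ] 0.5249193503802838 -0.007550394568447756
strip [ 0.4925 -0.0237  0.11  ] 0.49248074661505564 0.023104062053460283
lipL [0.4562 0.0452 0.112 ] 0.44983457839046354 0.08826976303432958
lipR [0.5444 0.0377 0.112 ] 0.5383585135529073 0.08917295095714856
fL [ 0.4495 -0.0578  0.105 ] 0.45292922391293966 -0.014890604151518542
fR [ 0.5247 -0.0623  0.105 ] 0.5282795776877566 -0.012236000495132807
lipR [0.5342 0.0368 0.112 ] 0.5283011250800164 0.08731871627859086
bL [0.4794 0.1526 0.105 ] 0.46275689604504394 0.19732673407721496
bR [0.5381 0.1458 0.105 ] 0.5218247738445198 0.19615065147410932
```

servo_tool:
  moves:
    - {"x": 0,"y": 0.0,"z": -0.1,"ax": 0,"ay": 0,"az": 0,"claw": 1}
    - {"x": 0,"y": 0.0,"z": -0.15,"ax": 0,"ay": 0,"az": 0,"claw": 1}
    - {"x": 0,"y": 0.003,"z": -0.2,"ax": 0,"ay": 0,"az": 0,"claw": 1}
    - {"x": 0,"y": 0.003,"z": -0.25,"ax": 0,"ay": 0,"az": 0,"claw": 1}
    - {"x": 0,"y": 0.003,"z": -0.25,"ax": 0,"ay": 0,"az": 0,"claw": 1}
    - {"x": 0,"y": 0.003,"z": -0.25,"ax": 0,"ay": 0,"az": 0,"claw": 1}

```text
time_s: 12.45
eef_pos: [0.4977, 0.0176, 0.1061]
tcp_rot: [0.999, -0.051, -0.0, 0.001]
force: [-0.4, 0.0, 0.9]
width: 0.0854
```

Run:
```python
from h import *
o=monitor.get_obs();print(o['eef_pos'],o['force'],o['width'])
w=shot('wrist','w3.png');s=shot('side','s6.png')[150:270,165:285]
cv2.imwrite('pics/c6.png',np.hstack([w,cv2.resize(s,(384,384),interpolation=3)])[:,100:])
e=np.array([.0948,.9955,0]);f=np.array([.9955,-.0948,0])
p=o['eef_pos'];print(p@f,p@e)
```

```text
[0.4977 0.0176 0.1061] [-0.4417  0.0472  0.9071] 0.08535049434058917
0.4938101843812293 0.06467659156584014
```

View pics/c6.png

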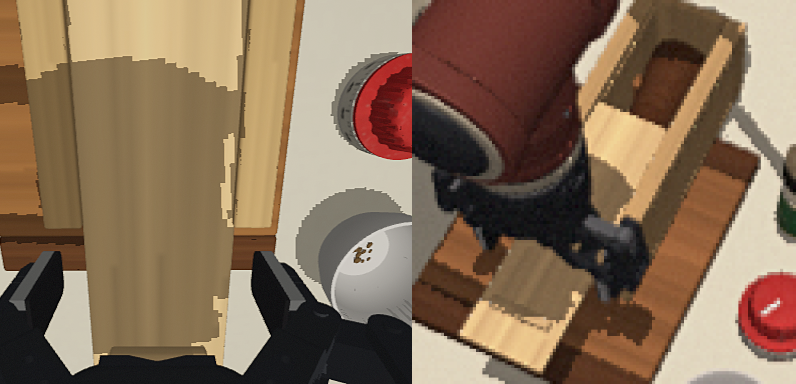

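servo_tool:
  moves:
    - {"x": 0,"y": 0,"z": 0,"ax": 0,"ay": 0,"az": 0,"claw": 0.3}
    - {"x": 0,"y": 0,"z": 0,"ax": 0,"ay": 0,"az": 0,"claw": 0.3}
    - {"x": 0,"y": 0,"z": 0,"ax": 0,"ay": 0,"az": 0,"claw": -1}
    - {"x": 0,"y": 0,"z": 0,"ax": 0,"ay": 0,"az": 0,"claw": -1}
    - {"x": 0,"y": 0,"z": 0,"ax": 0,"ay": 0,"az": 0,"claw": -1}
    - {"x": 0,"y": 0,"z": 0,"ax": 0,"ay": 0,"az": 0,"claw": -1}

```text
time_s: 13.3
eef_pos: [0.4985, 0.0176, 0.1073]
tcp_rot: [0.999, -0.051, 0.001, 0.002]
force: [-1.0, -0.7, 6.0]
width: 0.0619
```

servo_tool:
  moves:
    - {"x": -0.002,"y": -0.02,"z": 0.002,"ax": 0,"ay": 0,"az": 0,"claw": -1}
    - {"x": -0.005,"y": -0.05,"z": 0.003,"ax": 0,"ay": 0,"az": 0,"claw": -1}
    - {"x": -0.01,"y": -0.1,"z": 0.003,"ax": 0,"ay": 0,"az": 0,"claw": -1}
    - {"x": -0.014,"y": -0.15,"z": 0.003,"ax": 0,"ay": 0,"az": 0,"claw": -1}
    - {"x": -0.019,"y": -0.2,"z": 0.003,"ax": 0,"ay": 0,"az": 0,"claw": -1}
    - {"x": -0.023,"y": -0.24,"z": 0.003,"ax": 0,"ay": 0,"az": 0,"claw": -1}
    - {"x": -0.026,"y": -0.27,"z": 0.003,"ax": 0,"ay": 0,"az": 0,"claw": -1}
    - {"x": -0.028,"y": -0.3,"z": 0.003,"ax": 0,"ay": 0,"az": 0,"claw": -1}

```text
time_s: 14.3
eef_pos: [0.4864, -0.1031, 0.1071]
tcp_rot: [0.999, -0.051, -0.0, 0.002]
force: [0.5, -0.0, -1.3]
width: 0.0621
```

servo_tool:
  moves:
    - {"x": -0.005,"y": -0.05,"z": 0,"ax": 0,"ay": 0,"az": 0,"claw": -1}
    - {"x": -0.01,"y": -0.1,"z": 0,"ax": 0,"ay": 0,"az": 0,"claw": -1}
    - {"x": -0.014,"y": -0.15,"z": 0,"ax": 0,"ay": 0,"az": 0,"claw": -1}
    - {"x": -0.019,"y": -0.2,"z": 0,"ax": 0,"ay": 0,"az": 0,"claw": -1}
    - {"x": -0.023,"y": -0.25,"z": 0,"ax": 0,"ay": 0,"az": 0,"claw": -1}
    - {"x": -0.026,"y": -0.29,"z": 0,"ax": 0,"ay": 0,"az": 0,"claw": -1}
    - {"x": -0.028,"y": -0.31,"z": 0,"ax": 0,"ay": 0,"az": 0,"claw": -1}
    - {"x": -0.028,"y": -0.31,"z": 0,"ax": 0,"ay": 0,"az": 0,"claw": -1}

```text
time_s: 15.3
eef_pos: [0.4755, -0.2267, 0.1075]
tcp_rot: [0.999, -0.051, -0.0, 0.001]
force: [-0.3, 0.2, -1.2]
width: 0.0619
```

Run:
```python
from h import *
o=monitor.get_obs();print(o['eef_pos'],o['force'],o['width'])
t=shot('top','t7.png')[110:310,190:400];s=shot('side','s7.png')[100:384,60:300]
cv2.imwrite('pics/c7.png',np.hstack([cv2.resize(t,(403,384),interpolation=3),cv2.resize(s,(390,461),interpolation=3)[:384]]) if 0 else np.hstack([cv2.resize(t,(420,400),interpolation=3),cv2.resize(s,(338,400),interpolation=3)]))
e=np.array([.0948,.9955,0]);f=np.array([.9955,-.0948,0])
p=o['eef_pos'];print(p@f,p@e)
```

```text
[ 0.4755 -0.2267  0.1075] [-0.2656  0.2202 -1.1707] 0.061881608110713804
0.4948213296281718 -0.180618312339425
```

View pics/c7.png

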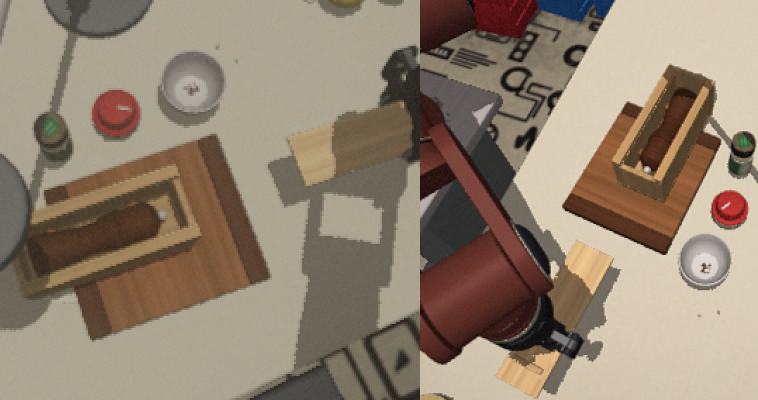

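Run:
```python
from h import *
e=np.array([.0948,.9955,0]);f=np.array([.9955,-.0948,0])
for n,p in dict(ring=(461,200),ringL=(443,203),edge1=(310,310),edge2=(495,215),lemon=(362,102)).items(): 
  P=at_z('top',*p,0.01);print(n,P,P@f,P@e)
for z in(.1,.106):
  for p in [(288,135),(305,185)]: P=at_z('top',190+p[0]/2,110+p[1]/2,z);print(z,P@f,P@e)
  for p in [(577,241),(614,258),(498,376),(536,397)]: P=at_z('side',60+(p[0]-420)*.71,100+p[1]*.71,z);print('s',z,P@f,P@e)
```

```text
ring [ 0.3443 -0.402   0.01  ] 0.3808481992862607 -0.367550838047431
ringL [ 0.3568 -0.3553  0.01  ] 0.3889087676995851 -0.31986811561527234
edge1 [0.2611 0.0782 0.01  ] 0.2525382094840136 0.10262425036439587
edge2 [ 0.274  -0.4607  0.01  ] 0.3164178566405878 -0.43265317816223064
lemon [ 0.6972 -0.2995  0.01  ] 0.7224491812598149 -0.23203092092857047
0.1 0.5285034185771333 -0.051163943224816766
0.1 0.46505558925707613 -0.04735506511720798
s 0.1 0.4644815530889528 -0.04729305034324488
s 0.1 0.5280362480454034 -0.04724491134425392
s 0.1 0.46452524722230626 -0.25195395433457407
s 0.1 0.5245385580459873 -0.25262465272176615
0.106 0.5273588864165752 -0.04939509917806406
0.106 0.46435266730960884 -0.04561273166176737
s 0.106 0.46655537827469834 -0.048533008785073314
s 0.106 0.529614542274293 -0.04848524512207048
s 0.106 0.4665987317283314 -0.25159818780824245
s 0.106 0.5261441234886463 -0.25226365681287205
```

servo_tool:
  moves:
    - {"x": 0,"y": 0,"z": -0.05,"ax": 0,"ay": 0,"az": 0,"claw": -1}
    - {"x": 0,"y": 0,"z": -0.1,"ax": 0,"ay": 0,"az": 0,"claw": -1}
    - {"x": 0,"y": 0,"z": -0.14,"ax": 0,"ay": 0,"az": 0,"claw": -1}
    - {"x": 0,"y": 0,"z": -0.17,"ax": 0,"ay": 0,"az": 0,"claw": -1}
    - {"x": 0,"y": 0,"z": -0.19,"ax": 0,"ay": 0,"az": 0,"claw": -1}
    - {"x": 0,"y": 0,"z": -0.2,"ax": 0,"ay": 0,"az": 0,"claw": -1}
    - {"x": 0,"y": 0,"z": -0.2,"ax": 0,"ay": 0,"az": 0,"claw": -1}

```text
time_s: 16.27
eef_pos: [0.4756, -0.2264, 0.0276]
tcp_rot: [0.999, -0.051, 0.0, 0.002]
force: [-0.8, 0.7, -0.4]
width: 0.0618
```

servo_tool:
  moves:
    - {"x": 0,"y": 0,"z": -0.01,"ax": 0,"ay": 0,"az": 0,"claw": -1}
    - {"x": 0,"y": 0,"z": -0.02,"ax": 0,"ay": 0,"az": 0,"claw": -1}
    - {"x": 0,"y": 0,"z": -0.03,"ax": 0,"ay": 0,"az": 0,"claw": -1}
    - {"x": 0,"y": 0,"z": -0.03,"ax": 0,"ay": 0,"az": 0,"claw": -1}

```text
time_s: 16.77
eef_pos: [0.4752, -0.2261, 0.015]
tcp_rot: [0.999, -0.051, -0.0, 0.001]
force: [0.6, 0.0, -0.8]
width: 0.0623
```

servo_tool:
  moves:
    - {"x": 0,"y": 0,"z": -0.004,"ax": 0,"ay": 0,"az": 0,"claw": -1}
    - {"x": 0,"y": 0,"z": -0.007,"ax": 0,"ay": 0,"az": 0,"claw": -1}
    - {"x": 0,"y": 0,"z": -0.007,"ax": 0,"ay": 0,"az": 0,"claw": -1}

```text
time_s: 17.15
eef_pos: [0.4757, -0.2264, 0.0136]
tcp_rot: [0.999, -0.051, -0.0, 0.001]
force: [-3.3, 1.1, 5.1]
width: 0.062
```

servo_tool:
  moves:
    - {"x": 0,"y": 0,"z": 0,"ax": 0,"ay": 0,"az": 0,"claw": 0.55}
    - {"x": 0,"y": 0,"z": 0,"ax": 0,"ay": 0,"az": 0,"claw": 0.7}
    - {"x": 0,"y": 0,"z": 0,"ax": 0,"ay": 0,"az": 0,"claw": 1}
    - {"x": 0,"y": 0,"z": 0,"ax": 0,"ay": 0,"az": 0,"claw": 1}
    - {"x": 0,"y": 0,"z": 0,"ax": 0,"ay": 0,"az": 0,"claw": 1}

```text
time_s: 17.77
eef_pos: [0.4755, -0.2263, 0.0127]
tcp_rot: [0.999, -0.051, 0.0, 0.001]
force: [-0.4, 0.2, -0.2]
width: 0.0853
```

servo_tool:
  moves:
    - {"x": 0,"y": 0,"z": 0.03,"ax": 0,"ay": 0,"az": 0,"claw": 1}
    - {"x": 0,"y": 0,"z": 0.1,"ax": 0,"ay": 0,"az": 0,"claw": 1}
    - {"x": 0,"y": 0,"z": 0.25,"ax": 0,"ay": 0,"az": 0,"claw": 1}
    - {"x": 0,"y": 0,"z": 0.4,"ax": 0,"ay": 0,"az": 0,"claw": 1}
    - {"x": -0.1,"y": -0.1,"z": 0.5,"ax": 0,"ay": 0,"az": 0,"claw": 1}
    - {"x": -0.2,"y": -0.25,"z": 0.5,"ax": 0,"ay": 0,"az": 0,"claw": 1}
    - {"x": -0.2,"y": -0.4,"z": 0.5,"ax": 0,"ay": 0,"az": 0,"claw": 1}
    - {"x": -0.2,"y": -0.4,"z": 0.5,"ax": 0,"ay": 0,"az": 0,"claw": 1}

```text
time_s: 18.77
eef_pos: [0.3945, -0.3893, 0.214]
tcp_rot: [0.999, -0.053, 0.001, 0.002]
force: [-0.8, 0.2, 0.7]
width: 0.0854
```

Run:
```python
from h import *
print(monitor.get_obs())
s=shot('side','s8.png');t=shot('top','t8.png')
cv2.imwrite('pics/c8.png',np.vstack([cv2.resize(s[120:384,100:400],(500,300)),cv2.resize(t[110:310,190:400],(500,300))]))
# bright wood lid in the side view: largest wood blob south of the board
hsv=cv2.cvtColor(s,cv2.COLOR_BGR2HSV);m=cv2.inRange(hsv,(8,70,90),(25,200,255))
e=np.array([.0948,.9955,0]);f=np.array([.9955,-.0948,0])
c=sorted(cv2.findContours(m,0,2)[0],key=cv2.contourArea)[-6:]
for k in c:
  b=cv2.boxPoints(cv2.minAreaRect(k)); print(cv2.contourArea(k),[(round(float(at_z('side',*p,.006)@f),3),round(float(at_z('side',*p,.006)@e),3)) for p in b])
```

```text
{'time_s': 18.775, 'qpos': array([-0.912 , -0.0935,  1.8181, -0.0023,  1.4127, -0.8054]), 'joint_vel': array([-0.0611,  0.1088, -0.081 ,  0.0252,  0.0148, -0.0907]), 'joint_efforts': array([ -0.8624, -32.5132, -36.6894,  -0.1997,  -0.1776,  -0.0325]), 'eef_pos': array([ 0.3945, -0.3893,  0.214 ]), 'tcp_rot': array([ 0.9986, -0.0531,  0.0005,  0.0023]), 'force': array([-0.8474,  0.2025,  0.7295]), 'wrist_torque': array([0.0086, 0.0096, 0.0317]), 'width': 0.08542201834582527}
33.0 [(0.591, 0.263), (0.602, 0.288), (0.638, 0.266), (0.626, 0.242)]
586.5 [(-0.056, 0.74), (-0.081, 0.797), (0.238, 0.831), (0.254, 0.775)]
907.5 [(0.919, -0.019), (1.064, 0.046), (1.073, -0.003), (0.933, -0.066)]
2771.0 [(0.462, -0.253), (0.46, -0.044), (0.532, -0.049), (0.526, -0.254)]
4253.0 [(0.374, 0.045), (0.34, 0.396), (0.58, 0.366), (0.578, 0.036)]
10491.0 [(-0.29, 0.809), (0.88, 1.361), (0.957, 0.891), (-0.031, 0.433)]
```

Run:
```python
from h import *
job.sign_off()
```

```text
the job is handed in; nothing more can be done
```

I pushed the box over onto its back on the board, slid the lid out by its strip and drew it clear. I then laid it flat on the bare worktop with the strip upwards and handed the job in at about 19 s of the 72 s.

- **Box:** after the fall it lay lid side up on the board, and the lid had already slid out about 23 mm by itself, short of the 45 mm for step 2. The last picture I viewed, with the lid held clear, showed the box still in place.
- **Lid:** I pushed the strip until the lid jutted about 96 mm, pinched it across its width (62 mm measured against the nominal 64 mm) and drew it out level. I lowered it until the wrist force showed about 5 N of contact, then released it.
- **Last checks:**
  - The lid's outline in the side camera, taken at lid height, measured about 205–209 x 66–72 mm. It sat where I set it down, clear of the board, which fits it lying flat.
  - The gripper is open and about 0.2 m up, and the force readings are at noise level.
- **Not checked by eye:** the limit of 12 pictures stopped me viewing a final one. The final state rests on the numbers, and I did not measure the timer, jar and bowl again. They stood upright and looked unmoved in the last picture viewed.
- **Disagreements and refusals:**
  - The side and wrist cameras differed by about 6 mm on the position of the box's open end, which did not affect the grasp.
  - The first move call was refused because it left out some of the keys. Nothing moved.

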